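# Point the batch board at red

### The arm

A 7-joint arm with a two-finger parallel gripper is mounted at the origin on the work surface. World frame = base frame: x ahead of the robot, y to its left, z up, the work surface at z = 0. Lengths are in m, angles in rad, forces in N, time in s.
With the tool pointing down it reaches from about 0.4 to 0.875 m from the base axis. Payload 19.3 kg.
Tool frame: the origin (TCP) lies on the centre line of the jaws, within the pads' length; the fingertips stand 14 mm ahead of it and the grasp point (between the pads) lies 5 mm behind it; z points along the fingers, y is the line along which they close (so a half turn about z gives the same grasp; the last joint's range is limited). The gripper opens to 85 mm and grips with 20 to 120 N. Pads are 22 mm wide; open, the fingers measure 114 mm over their backs; the gripper's body (76 mm by 85 mm) begins 54 mm behind the grasp point. The pads swing forward as they close: fully open they stand 13 mm farther back than shut.
Start: joints at [1.214, 0.521, -0.036, 1.599, 0.021, 1.021, -0.113], TCP at [0.177, -0.599, 0.245] pointing down, gripper open.
Joint ranges: [-2.91, 2.91], [-0.3, 2.13], [-1.5, 1.42], [0.17, 2.43], [-1.26, 4.41], [0.16, 1.93], [-2.52, 2.52]. Speed limits (rad/s): [1.89, 1.89, 2.39, 2.39, 3.01, 3.01, 3.01].

### API

Orientations are given as [roll, pitch, yaw] about the fixed x, y, z axes, in that order (R = Rz(yaw) Ry(pitch) Rx(roll)).
In Python, from workcell import bot, grab_frame, regions_of gives the robot as it stands. The module is installed in compiled form; this text tells all that it offers.
- The arm moves only by the tool play_rows, never from a script. Its argument "plan" is a list of rows, each a list of 3 entries, a list of its own where there are three numbers: the shift along the tool's x, y, z in units of 2.5 cm (1.0 is 2.5 cm), then the turn, a rotation vector about the tool's x, y, z in units of 0.15 rad (1.0 is 0.15 rad), then the closure, from -1 (fully open) to 1 (shut). In form: [[[tx, ty, tz], [rx, ry, rz], jaw], ...]. A call has 1 to 20 rows; each row shifts and turns the commanded pose from where the row before left it, along the tool's axes as they then stand; what a row does not reach is not made up. A row lasts 1/8 s, in which the tool goes at most 62.5 mm and 10.7 degrees, less where a joint would pass 70% of its speed; a pose out of reach is approached as far as the arm can. A call with a number of a shift or a turn outside -1 to 1 is refused whole. A call with a gripper value outside its range is refused whole. The fingers move at their own pace and stop on an object; "newtons" is the grip in N (left out, the last holds). Time passes only in rows, so rows that do not move let the fingers close. It gives the time, the measured TCP pose, the force, the opening and the grip force at its end, in the units of the state.
- bot.observe(): the state, without advancing time (a new reading comes with each control period).
- grab_frame(name): name is "scene" or "top"; returns a dict with "pixels" (420x560x3 uint8, red, green, blue), "depth" (420x560 float32, m along the optical axis (not along the pixel's ray), 0 where there is no reading), "camera_matrix" (3x3 intrinsics, pixels), "R" (3x3) and "t" (3): a world point X has camera coordinates R X + t. Camera axes: x right, y down, z forward; pixel columns grow to the right and rows downward; lengths in m; the calibration is good to about 2 mm. A picture is of the moment at which its call begins.
- bot.job_done(): hands the job in; it is judged then, once.
Trained networks look in the newest picture that a camera, given by its name, has taken for a name from the list of things; names that differ only in an ending like _2 or _b are one class to them, and where a whole thing is asked for, a point or a joint stands for the part that bears it (a point fixed in the world has none). Each returns a list of dicts, best first, with "p" (0 to 1); they miss things now and then, are a little off and sometimes report something else, mostly with a low value. They report only what shows in the picture. A call takes as long as a camera call. They do not tell look-alikes from the thing itself.
- regions_of(thing, camera): "mask" (420x560 bool, what is visible of it) and "box" ([left, top, right, bottom] in pixels, round what is visible of it).
The state is a dict: "clock": time; "qpos": joint angles; "qd": joint speeds; "joint_efforts": joint torques, N m; "position": TCP position; "tool_rot": TCP orientation; "force": force on the tool from outside, world axes, zero at the start; "moment": the same for the moment, N m; "grip_width": finger opening in m; "finger_force": force on a finger pad.
Only numpy, scipy, OpenCV 4.12 (cv2) and the standard library are available. Lean on these libraries where they do the work, as an engineer would, in place of code of your own. Each camera call takes 0.05 s, during which the arm holds its last target. There are 200 camera calls.

### The job

The red batch runs next on the boot line. With a fingertip, push the pointer of the batch board round, without gripping it, until it is at rest pointing at the middle of the red disc; only then press the green button fully down to confirm, let it come back up and take the hand away. Leave the roll of tape, the can and the brush where they are, and the pointer as set.

Things in the scene. Friction and masses are not known exactly. Their poses are not given: they have to be found in the camera images.
- board: white plate of the batch board, 300 mm (its x) by 400 mm (its y), 10 mm thick, fixed to the belt, its yaw varies; origin at the centre of its underside. The pointer turns about an upright axis at (-90, 0) mm in the board's frame. The four discs lie on it on an arc of 170 mm radius about that axis, at -70, -35, 35 and 70 degrees from the board's +x; which colour is where varies.
- pointer_pivot (a point): point on the pointer's upright turning axis, at half height of its arm (35 mm above the table). Round dark hub there, radius 19 mm, its top 50 mm above the table, with a brass cap 5 mm high. Its x axis points along the arm. Fingers on both sides of the arm at once, or on top of it, count as gripping.
- pointer_tip (a point): middle of the outer end of the pointer's arm, 136 mm from the axis. Its x axis points along the arm, outward; z is up. The arm is a straight level bar, black with a yellow outer end, 18 mm wide, 22 mm high (from 24 to 46 mm above the table, so 14 mm clear of the plate), reaching from the hub to 136 mm from the axis.
- pointer (a joint): angle of the pointer: 0 when the arm lies along the board's +x, growing anticlockwise seen from above; stops at -1.7 and 1.7 rad. Stiff: it takes about 0.22 N m (2 N at 110 mm from the axis) to turn and stays where it is left. It starts somewhere between -0.22 and 0.22 rad, pointing at no disc.
- disc_red: red disc, 52 mm across, 4 mm thick, fixed flat on the board (top 14 mm above the table); origin at the centre of its underside. The one to point at.
- disc_yellow: yellow disc, same size, not wanted
- disc_blue: blue disc, same size, not wanted
- disc_green: green disc, same size, not wanted (not the button)
- button_top (a point): centre of the top of the green round push button, 40 mm across, in a yellow housing fixed to the belt; it stands to the left or the right of the board
- button (a joint): how far the button is pressed: 0 up, 0.008 m fully down; a spring brings it up again; fully down takes about 5 N
- tape: roll of cream tape, 72 mm across, 40 mm hole, 45 mm high, loose, standing on the side of the board where the button is not; origin at the centre of its underside. Leave it alone.
- tin: closed small can, white lid, blue band, 64 mm across, 50 mm high, loose, standing at the far left of the board; origin at the centre of its underside. Leave it alone.
- brush: flat brush, about 170 mm long, lying loose at the far right of the board; origin under the middle of it. Leave it alone.
There are look-alikes about, which are no part of the job. Of the things that look like the part that bears button_top, take the one that is farthest to the robot's left at the start.

How it is judged:
By the outcome, as a careful person would: the job done as asked, in the order asked, and still so for the second after the job is handed in, with the robot touching nothing.
It also fails if it takes over 58 s, if anything falls off the work surface, if the arm or the gripper's body presses on something with over 40 N, if the wrist force passes 120 N, or if a joint passes its speed limit or range.

## Working session

There is one attempt and no reset: what is moved stays moved. The work goes in short steps, Python scripts to look and compute and a tool call to move; the robot and the scene stay as the last step left them, time stands still between calls to the robot, and variables do not carry over. Pictures are saved under pics/ and viewed, at most 10 in all, crops included, and the job is handed in when it is done.

Besides the shell and the picture viewer there is one more tool, called after "Emit:" as a command line: name --argument value ..., lists and objects as JSON in quotes. play_rows: Moves the arm, as the interface text tells. Its arguments: {"type":"object","properties":{"plan":{"type":"array"},"newtons":{"type":"number"}},"required":["plan"]}

```bash
mkdir -p pics
cat > h.py <<'E'
import numpy as np, cv2
from workcell import bot, grab_frame, regions_of
def world(f,m):
    K,R,t=f["camera_matrix"],f["R"],f["t"]
    v,u=np.nonzero(m&(f["depth"]>0)); z=f["depth"][v,u]
    c=np.stack([(u-K[0,2])*z/K[0,0],(v-K[1,2])*z/K[1,1],z],1)
    return (c-t)@R
def onplane(f,uv,h):
    K,R,t=f["camera_matrix"],f["R"],f["t"]
    d=R.T@np.linalg.solve(K,[uv[0],uv[1],1]); o=-R.T@t
    return o+d*(h-o[2])/d[2]
E
python3 - <<'E'
from h import *
s=bot.observe(); print({k:np.round(v,3) for k,v in s.items()})
for n in("scene","top"):
    f=grab_frame(n); cv2.imwrite(f"pics/{n}0.png",f["pixels"][...,::-1])
    for th in("board","pointer","pointer_tip","disc_red","disc_yellow","disc_blue","disc_green","button_top","tape","tin","brush"):
        for r in regions_of(th,n):
            if r["p"]<.3: continue
            w=world(f,r["mask"]); print(n,th,round(r["p"],2),np.round(r["box"]),np.round(np.median(w,0),3),"max z",np.round(np.percentile(w[:,2],97),3) if len(w) else "")
E
```

```text
{'clock': np.float64(0.0), 'qpos': array([ 1.214,  0.522, -0.036,  1.6  ,  0.021,  1.021, -0.113]), 'qd': array([ 0.   ,  0.001,  0.   , -0.001, -0.   ,  0.   ,  0.001]), 'joint_efforts': array([ 2.0000e-03, -9.2713e+01,  1.9810e+00, -3.6994e+01,  1.8000e-02,
        8.0000e-03,  0.0000e+00]), 'position': array([ 0.177, -0.599,  0.245]), 'tool_rot': array([-3.14 ,  0.   ,  0.287]), 'force': array([ 0.337, -0.423,  1.269]), 'moment': array([ 0.074, -0.06 , -0.007]), 'finger_force': np.float64(0.0), 'grip_width': np.float64(0.085)}
scene board 0.96 [225. 173. 407. 269.] [ 0.612 -0.028  0.01 ] max z 0.043
scene pointer 0.8 [290. 176. 322. 213.] [0.558 0.002 0.045] max z 0.054
scene pointer_tip 0.66 [288. 179. 326. 216.] [0.557 0.002 0.045] max z 0.054
scene disc_red 0.55 [276. 224. 296. 238.] [ 0.608 -0.114  0.014] max z 0.017
scene disc_yellow 0.68 [342. 203. 360. 218.] [0.667 0.071 0.014] max z 0.016
scene disc_blue 0.78 [244. 208. 262. 223.] [ 0.511 -0.149  0.014] max z 0.017
scene button_top 0.59 [190. 318. 209. 345.] [ 0.733 -0.453  0.025] max z 0.027
scene button_top 0.58 [131. 26
[... 1186 characters left out ...]
93.] [0.666 0.073 0.013] max z 0.016
top disc_blue 0.54 [297. 236. 321. 254.] [ 0.51  -0.147  0.013] max z 0.016
top disc_green 0.6 [186. 192. 207. 215.] [0.609 0.158 0.013] max z 0.016
top button_top 0.74 [381. 238. 397. 252.] [ 0.515 -0.349  0.023] max z 0.027
top button_top 0.74 [419. 248. 440. 266.] [ 0.488 -0.453  0.024] max z 0.028
top button_top 0.58 [447. 228. 466. 249.] [ 0.543 -0.525  0.024] max z 0.028
top button_top 0.54 [413. 158. 431. 176.] [ 0.728 -0.448  0.024] max z 0.028
top tape 0.98 [102. 208. 132. 240.] [0.54  0.349 0.041] max z 0.047
top tin 0.92 [113. 162. 137. 189.] [0.679 0.337 0.047] max z 0.051
top brush 0.95 [379. 189. 442. 221.] [ 0.628 -0.388  0.017] max z 0.022
```

Run:
```python
import cv2,numpy as np
t=cv2.imread("pics/top0.png"); cv2.imwrite("pics/topc.png",cv2.resize(t[130:310,90:490],None,fx=2,fy=2,interpolation=cv2.INTER_CUBIC))
s=cv2.imread("pics/scene0.png"); cv2.imwrite("pics/scenec.png",cv2.resize(s[230:360,90:250],None,fx=4,fy=4,interpolation=cv2.INTER_CUBIC))
```

```text
(no output)
```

View pics/topc.png

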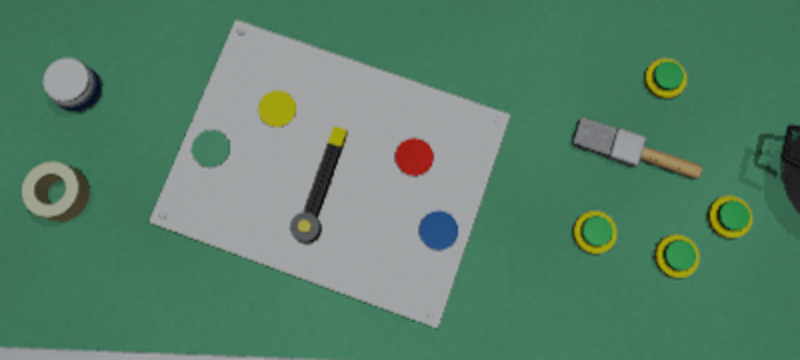

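View pics/scenec.png

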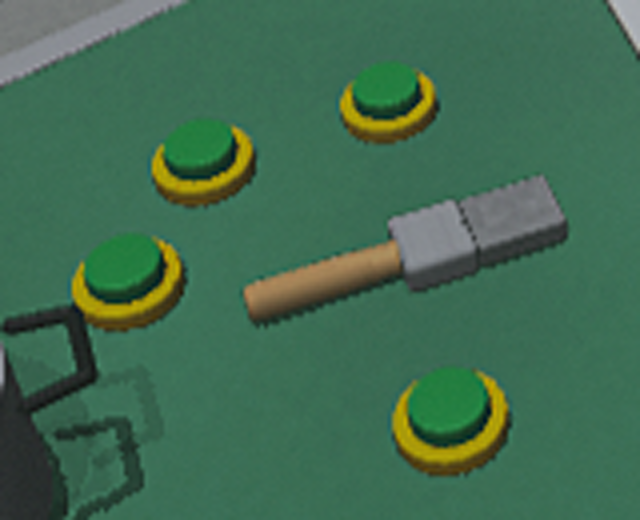

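Top view, full-frame pixels: the board is white, with the pivot at ~(242,243) and the yellow tip at ~(259,198), between yellow and red. The red disc is at (297,208), so the push goes to the right. There are four look-alike buttons at ~(388,246), (429,257), (456,238) and (423,168). The robot's left is image left, so the one at (388,246), y≈-0.35, is farthest left and is the one to press. The enlarged crop (at (385,95) in it) confirms it is a green button in a yellow housing.

```bash
cat > m.py <<'E'
from h import *
def board():
    ang={"green":70,"yellow":35,"red":-35,"blue":-70}; P=[];Q=[]
    hs={"yellow":(22,38),"red":(0,8),"blue":(100,125),"green":(70,90)}
    for n in("scene","top"):
        f=grab_frame(n)
        for c,a in ang.items():
            rs=regions_of("disc_"+c,n)
            for r in rs[:2]:
                m=r["mask"]; v,u=np.nonzero(m)
                if r["p"]<.4 or len(v)<50: continue
                rgb=np.median(f["pixels"][m],0); hue=cv2.cvtColor(np.uint8([[rgb]]),cv2.COLOR_RGB2HSV)[0,0,0]
                if not hs[c][0]<=hue<=hs[c][1]: continue
                p=onplane(f,(u.mean(),v.mean()),.014); P.append([-.09+.17*np.cos(np.radians(a)),.17*np.sin(np.radians(a))]);Q.append(p[:2]); break
    P,Q=np.array(P),np.array(Q)
    from scipy.spatial.transform import Rotation as Ro
    A=np.c_[P-P.mean(0),np.zeros(len(P))];B=np.c_[Q-Q.mean(0),np.zeros(len(P))]
    R=Ro.align_vectors(B,A)[0].as_matrix()[:2,:2]; t=Q.mean(0)-R@P.mean(0)
    print("resid mm",np.round((P@R.T+t-Q)*1e3,1).tolist())
    return R,t
def pointer(piv):
    out=[]
    for n in("scene","top"):
        f=grab_frame(n); K,Rr,tt=f["camera_matrix"],f["R"],f["t"]
        d=f["depth"]; w=world(f,d>0)
        rel=w[:,:2]-piv; r=np.hypot(*rel.T)
        k=(w[:,2]>.040)&(w[:,2]<.052)&(r>.035)&(r<.15)
        q=rel[k]; col=f["pixels"][d>0][k]; 
        a=np.arctan2(q[:,1],q[:,0]); med=np.median(a); s=abs(a-med)<.25; q=q[s]
        L=cv2.fitLine(q.astype(np.float32),cv2.DIST_HUBER,0,.01,.01).ravel()
        c=q.mean(0); out.append((n,len(q),round(float(np.degrees(np.arctan2(c[1],c[0]))),2),round(float(np.degrees(np.arctan(L[1]/L[0]))),2),round(float(np.percentile(np.hypot(*q.T),98)),3)))
    return out
E
python3 - <<'E'
from m import *
R,t=board(); yaw=np.degrees(np.arctan2(R[1,0],R[0,0])); piv=R@[-.09,0]+t
print("board",t,yaw,"piv",piv,"target dir",yaw-35, "red",R@[-.09+.17*np.cos(np.radians(-35)),.17*np.sin(np.radians(-35))]+t)
print(pointer(piv))
for n in("scene","top"):
    f=grab_frame(n); w=world(f,f["depth"]>0); k=(np.hypot(w[:,0]-piv[0],w[:,1]-piv[1])<.03)&(w[:,2]>.047); print("hub",w[k].mean(0))
    px=f["pixels"][f["depth"]>0].astype(int)
    k=(np.hypot(w[:,0]-.518,w[:,1]+.351)<.06)&(px[:,1]>px[:,0]*2)&(px[:,1]>90)&(w[:,2]>.015); x=w[k];print("btn",len(x),(x.min(0)+x.max(0))/2,np.ptp(x,0),np.median(x[:,2]))
    k=(np.hypot(w[:,0]-.518,w[:,1]+.351)<.06)&(px[:,0]>100)&(px[:,2]<80)&(w[:,2]>.003); x=w[k];print("hous",len(x),(x.min(0)+x.max(0))/2,np.ptp(x,0),np.median(x[:,2]))
E
```

```text
resid mm [[-0.2, 2.0], [-0.0, 1.0], [-2.0, 2.1], [-0.7, -0.5], [1.5, -1.0], [0.5, -1.7], [0.9, -1.8]]
board [ 0.59053259 -0.00593827] -17.938190350930803 piv [0.50490755 0.0217809 ] target dir -52.9381903509308 red [ 0.60736251 -0.11387669]
[('scene', 190, -17.3, -17.04, 0.135), ('top', 276, -15.62, -16.03, 0.132)]
hub [0.50771597 0.0190626  0.05114066]
btn 149 [ 0.51523117 -0.35134603  0.02328336] [0.04067117 0.03894571 0.00789651] 0.02423530701915133
hous 113 [ 0.51849634 -0.35135874  0.01405268] [0.05462119 0.0546885  0.01927833] 0.011722288336623565
hub [0.50439997 0.0221798  0.05029336]
btn 162 [ 0.51738285 -0.35016797  0.02342591] [0.03651373 0.03415939 0.00983017] 0.02311796246967409
hous 160 [ 0.51649419 -0.34981884  0.01355221] [0.05321038 0.05347047 0.02106451] 0.01110530780164065
```

Emit:
play_rows --plan '[[[0, 0, 0], [0, 0, -0.95], 1], [[0, 0, 0], [0, 0, -0.95], 1], [[0, 0, 0], [0, 0, -0.95], 1], [[0, 0, 0], [0, 0, -0.95], 1], [[0, 0, 0], [0, 0, -0.95], 1], [[0, 0, 0], [0, 0, -0.95], 1], [[0, 0, 0], [0, 0, -0.95], 1], [[0.97, 0.33, 0], [0, 0, 0], 1], [[0.97, 0.33, 0], [0, 0, 0], 1], [[0.97, 0.33, 0], [0, 0, 0], 1], [[0.97, 0.33, 0], [0, 0, 0], 1], [[0.97, 0.33, 0], [0, 0, 0], 1], [[0.97, 0.33, 0], [0, 0, 0], 1], [[0.97, 0.33, 0], [0, 0, 0], 1], [[0.97, 0.33, 0], [0, 0, 0], 1], [[0.97, 0.33, 0], [0, 0, 0], 1], [[0.97, 0.33, 0], [0, 0, 0], 1], [[0.97, 0.33, 0], [0, 0, 0], 1], [[0.97, 0.33, 0], [0, 0, 0], 1], [[0.97, 0.33, 0], [0, 0, 0], 1]]'

```text
clock: 4.4
position: [0.3692, -0.3267, 0.2454]
tool_rot: [3.141, 0.0, 1.284]
force: [0.4, -0.2, -1.5]
grip_width: -0.0
finger_force: 0.0
```

Emit:
play_rows --plan '[[[0.97, 0.335, 0], [0, 0, 0], 1], [[0.97, 0.335, 0], [0, 0, 0], 1], [[0.97, 0.335, 0], [0, 0, 0], 1], [[0.97, 0.335, 0], [0, 0, 0], 1], [[0.97, 0.335, 0], [0, 0, 0], 1], [[0.97, 0.335, 0], [0, 0, 0], 1], [[0.97, 0.335, 0], [0, 0, 0], 1], [[0.97, 0.335, 0], [0, 0, 0], 1], [[0.97, 0.335, 0], [0, 0, 0], 1], [[0.97, 0.335, 0], [0, 0, 0], 1], [[0.97, 0.335, 0], [0, 0, 0], 1], [[0.97, 0.335, 0], [0, 0, 0], 1], [[0.97, 0.335, 0], [0, 0, 0], 1], [[0.97, 0.335, 0], [0, 0, 0], 1], [[0.97, 0.335, 0], [0, 0, 0], 1], [[0.97, 0.335, 0], [0, 0, 0], 1], [[0.97, 0.335, 0], [0, 0, 0], 1], [[0, 0, 1], [0, 0, 0], 1], [[0, 0, 1], [0, 0, 0], 1], [[0, 0, 1], [0, 0, 0], 1]]'

```text
clock: 6.9
position: [0.6218, 0.0277, 0.1695]
tool_rot: [3.142, 0.0, 1.284]
force: [0.7, -0.4, -0.6]
grip_width: 0.0001
finger_force: 0.0
```

Run:
```python
from h import *
print(np.round(bot.observe()["position"],4))
f=grab_frame("scene"); cv2.imwrite("pics/s1.png",cv2.resize(f["pixels"][120:290,200:450,::-1],None,fx=3,fy=3))
```

```text
[0.6218 0.0277 0.1695]
```

View pics/s1.png

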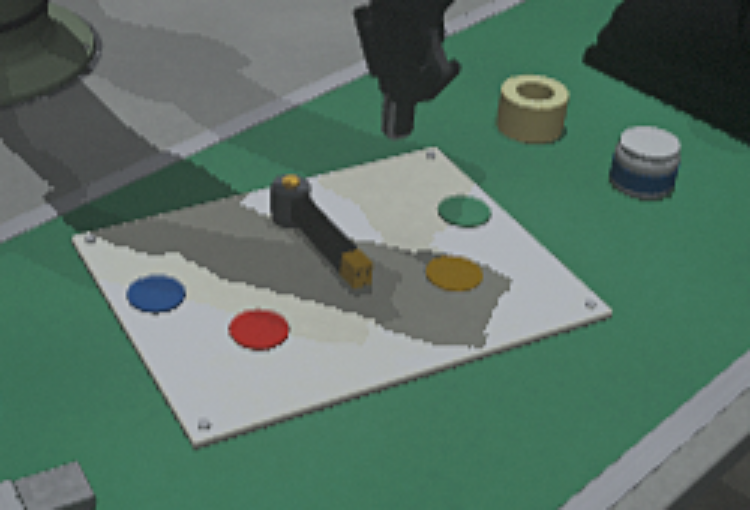

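The picture shows the fingers shut above and left of the arm, clear of it, with the tape and can well away. Next: descend and push most of the way, stopping short.

Emit:
play_rows --plan '[[[0, 0, 1], [0, 0, 0], 1], [[0, 0, 1], [0, 0, 0], 1], [[0, 0, 1], [0, 0, 0], 1], [[0, 0, 1], [0, 0, 0], 1], [[0, 0, 1], [0, 0, 0], 1], [[0, 0, 0.25], [0, 0, 0], 1], [[0, 0, 0], [0, 0, 0], 1], [[-0.36, 0, 0], [0, 0, 0], 1], [[-0.36, 0, 0], [0, 0, 0], 1], [[-0.22, 0.03, 0], [0, 0, 0.33], 1], [[-0.22, 0.03, 0], [0, 0, 0.33], 1], [[-0.22, 0.03, 0], [0, 0, 0.33], 1], [[-0.22, 0.03, 0], [0, 0, 0.33], 1], [[-0.22, 0.03, 0], [0, 0, 0.33], 1], [[-0.22, 0.03, 0], [0, 0, 0.33], 1], [[-0.22, 0.03, 0], [0, 0, 0.33], 1], [[-0.22, 0.03, 0], [0, 0, 0.33], 1], [[-0.22, 0.03, 0], [0, 0, 0.33], 1], [[0, 0, 0], [0, 0, 0], 1]]'

```text
clock: 9.32
position: [0.5992, -0.0366, 0.0389]
tool_rot: [-3.141, 0.001, 0.837]
force: [-0.9, -1.0, 0.2]
grip_width: -0.0001
finger_force: 0.0
```

Run:
```python
from m import *
s=bot.observe(); print(np.round(s["position"],4),s["force"])
piv=np.array([.505,.0215]); print(pointer(piv))
f=grab_frame("scene"); cv2.imwrite("pics/s2.png",cv2.resize(f["pixels"][120:290,200:450,::-1],None,fx=3,fy=3))
```

```text
return _methods._mean(a, axis=axis, dtype=dtype,
  ret = ret.dtype.type(ret / rcount)
Traceback (most recent call last):
  File "m.py", line 30, in pointer
    L=cv2.fitLine(q.astype(np.float32),cv2.DIST_HUBER,0,.01,.01).ravel()
      ~~~~~~~~~~~^^^^^^^^^^^^^^^^^^^^^^^^^^^^^^^^^^^^^^^^^^^^^^^
cv2.error: OpenCV(4.12.0) /io/opencv/modules/imgproc/src/linefit.cpp:50: error: (-215:Assertion failed) count > 0 in function 'fitLine2D_wods'
```

```bash
cat >> m.py <<'E'
def tip(piv,n="scene"):
    f=grab_frame(n); d=f["depth"]; w=world(f,d>0); px=f["pixels"][d>0].astype(int)
    rel=w[:,:2]-piv; r=np.hypot(*rel.T)
    k=(w[:,2]>.040)&(w[:,2]<.052)&(r>.095)&(r<.145)&(px[:,0]>2*px[:,2])&(px[:,0]>60)
    q=rel[k]; c=q.mean(0) if k.sum() else [0,0]
    k2=(w[:,2]>.041)&(w[:,2]<.051)&(r>.03)&(r<.14); a=np.degrees(np.arctan2(rel[k2,1],rel[k2,0]))
    a0=np.degrees(np.arctan2(c[1],c[0])); b=a[abs(a-a0)<12]
    print(n,"tip px",k.sum(),"ang",round(float(a0),2),"r",np.round(np.hypot(*c),3),"top-surface",len(b),np.round(np.mean(b),2)); return f
E
python3 - <<'E'
from m import *
piv=np.array([.505,.0215])
f=tip(piv); tip(piv,"top"); cv2.imwrite("pics/s2.png",cv2.resize(f["pixels"][120:290,200:450,::-1],None,fx=3,fy=3))
E
```

```text
scene tip px 42 ang -42.62 r 0.124 top-surface 185 -42.45
top tip px 0 ang 0.0 r 0.0 top-surface 0 nan
  return _methods._mean(a, axis=axis, dtype=dtype,
  ret = ret.dtype.type(ret / rcount)
```

View pics/s2.png

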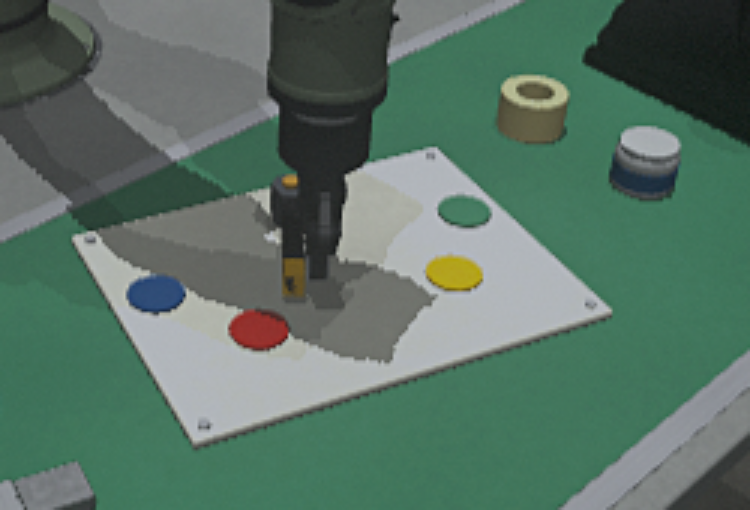

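The picture shows the finger at ~(318,250) touching the arm's left side, and the tip at ~(292,275), about 10° short of red at (259,330). Pushing further.

Emit:
play_rows --plan '[[[-0.22, 0.03, 0], [0, 0, 0.33], 1], [[-0.22, 0.03, 0], [0, 0, 0.33], 1], [[-0.22, 0.03, 0], [0, 0, 0.33], 1], [[0, 0, 0], [0, 0, 0], 1], [[0, 0, 0], [0, 0, 0], 1]]'

```text
clock: 10.15
position: [0.5898, -0.0495, 0.0391]
tool_rot: [3.141, 0.0, 0.691]
force: [0.5, 0.7, -0.9]
grip_width: 0.0003
finger_force: 0.0
```

```bash
cat > a.py <<'E'
from m import *
s=bot.observe(); print(np.round(s["position"],4),np.round(s["force"],1),s["tool_rot"][2])
piv=np.array([.505,.0215])
for n in("scene","top"):
    f=tip(piv,n); d=f["depth"]; w=world(f,d>0)
    px=f["pixels"][d>0].astype(int)
    k=(np.hypot(w[:,0]-piv[0],w[:,1]-piv[1])<.03)&(w[:,2]>.0525)&(px[:,0]>1.6*px[:,2]); hub=w[k].mean(0)
    rs=[r for r in regions_of("disc_red",n)]
    if rs:
        v,u=np.nonzero(rs[0]["mask"]); p=onplane(f,(u.mean(),v.mean()),.014); e=p[:2]-hub[:2]
        print(n,"hub",k.sum(),hub,"red",rs[0]["p"],p,np.hypot(*e),"dir",np.degrees(np.arctan2(e[1],e[0])))
        k=(px[:,0]>2.2*px[:,1])&(px[:,0]>2.2*px[:,2])&(np.hypot(w[:,0]-.607,w[:,1]+.114)<.045)
        c=w[k]; print("red colour",k.sum(),c.mean(0),np.ptp(c,0))
E
python3 -W ignore a.py
```

```text
[ 0.5898 -0.0495  0.0391] [ 0.5  0.7 -0.9] 0.6906079683179145
scene tip px 48 ang -51.3 r 0.125 top-surface 120 -51.44
scene hub 0 [nan nan nan] red 0.54 [ 0.60852381 -0.11375325  0.014     ] nan dir nan
red colour 131 [ 0.60859092 -0.12124683  0.01406415] [0.04644187 0.04134481 0.00912432]
top tip px 0 ang 0.0 r 0.0 top-surface 0 nan
top hub 0 [nan nan nan] red 0.53 [ 0.62924144 -0.39364128  0.014     ] nan dir nanTraceback (most recent call last):
  File "a.py", line 13, in <module>
    c=w[k]; print("red colour",k.sum(),c.mean(0),np.ptp(c,0))
                                                 ~~~~~~^^^^^
    return _methods._ptp(a, axis=axis, out=out, **kwargs)
           ~~~~~~~~~~~~~^^^^^^^^^^^^^^^^^^^^^^^^^^^^^^^^^
    umr_maximum(a, axis, None, out, keepdims),
    ~~~~~~~~~~~^^^^^^^^^^^^^^^^^^^^^^^^^^^^^^
ValueError: zero-size array to reduction operation maximum which has no identity
```

Emit:
play_rows --plan '[[[0.8, 0, 0], [0, 0, 0], 1], [[0.8, 0, 0], [0, 0, 0], 1], [[0, 0, -1], [0, 0, 0], 1], [[0, 0, -1], [0, 0, 0], 1], [[0, 0, -1], [0, 0, 0], 1], [[0, 0, -1], [0, 0, 0], 1], [[0, 0, -1], [0, 0, 0], 1], [[0, 0, -1], [0, 0, 0], 1], [[0.64, -0.77, 0], [0, 0, 0], 1], [[0.64, -0.77, 0], [0, 0, 0], 1], [[0.64, -0.77, 0], [0, 0, 0], 1], [[0.64, -0.77, 0], [0, 0, 0], 1], [[0.64, -0.77, 0], [0, 0, 0], 1], [[0.64, -0.77, 0], [0, 0, 0], 1], [[0.64, -0.77, 0], [0, 0, 0], 1], [[0.64, -0.77, 0], [0, 0, 0], 1], [[0, 0, 0], [0, 0, 0], 1]]'

```text
clock: 12.48
position: [0.6208, 0.1788, 0.1889]
tool_rot: [-3.141, -0.0, 0.693]
force: [-0.6, 0.0, 0.1]
grip_width: 0.0002
finger_force: 0.0
```

```bash
sed -i 's/(px\[:,0\]>1.6\*px\[:,2\]); hub/(w[:,2]<.06); hub/; s/np.ptp(c,0)/np.ptp(c,0) if len(c) else 0/' a.py; echo 'cv2.imwrite("pics/t3.png",cv2.resize(f["pixels"][130:310,150:400,::-1],None,fx=3,fy=3))' >>a.py; python3 -W ignore a.py
```

```text
[0.6208 0.1788 0.1889] [-0.6  0.   0.1] 0.6932991757542943
scene tip px 47 ang -51.27 r 0.124 top-surface 166 -51.39
scene hub 22 [0.50529062 0.02237457 0.05494463] red 0.73 [ 0.61002224 -0.03286117  0.014     ] 0.11840480836956113 dir -27.80728869752118
red colour 189 [ 0.60941748 -0.11521096  0.0143103 ] [0.0476133  0.04755191 0.00906458]
top tip px 66 ang -51.51 r 0.122 top-surface 280 -51.2
top hub 24 [0.50354927 0.02406936 0.0545049 ] red 0.77 [ 0.6060911  -0.11250904  0.014     ] 0.17078783794294045 dir -53.10110837852725
red colour 263 [ 0.60753399 -0.11276014  0.01304115] [0.0493995  0.04776364 0.01253759]
```

View pics/t3.png

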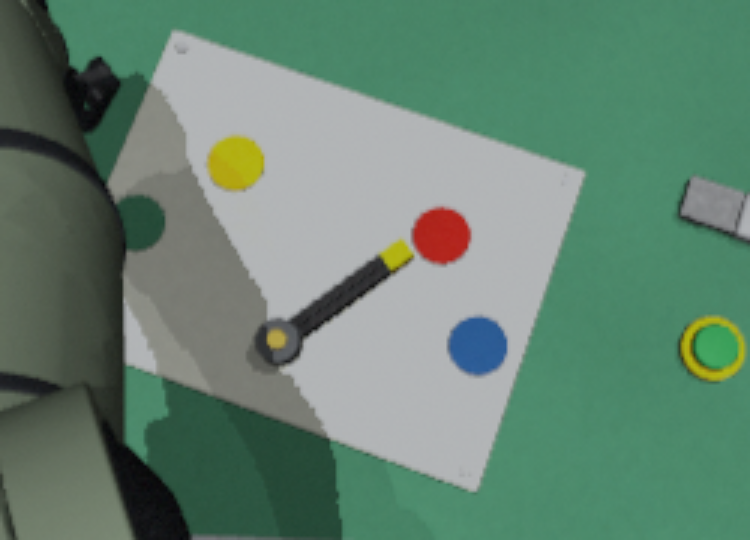

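The picture shows the arm at ~(340,300), aimed slightly above the middle of red (441,236), about 1.3° short. I'll go back and nudge it.

Emit:
play_rows --plan '[[[-0.64, 0.77, 0], [0, 0, 0], 1], [[-0.64, 0.77, 0], [0, 0, 0], 1], [[-0.64, 0.77, 0], [0, 0, 0], 1], [[-0.64, 0.77, 0], [0, 0, 0], 1], [[-0.64, 0.77, 0], [0, 0, 0], 1], [[-0.64, 0.77, 0], [0, 0, 0], 1], [[-0.64, 0.77, 0], [0, 0, 0], 1], [[-0.64, 0.77, 0], [0, 0, 0], 1], [[0, 0, 1], [0, 0, 0], 1], [[0, 0, 1], [0, 0, 0], 1], [[0, 0, 1], [0, 0, 0], 1], [[0, 0, 1], [0, 0, 0], 1], [[0, 0, 1], [0, 0, 0], 1], [[0, 0, 1], [0, 0, 0], 1], [[-0.8, 0, 0], [0, 0, 0], 1], [[-0.6, 0, 0], [0, 0, 0], 1], [[-0.2, 0, 0], [0, 0, 0], 1], [[-0.1, 0, 0], [0, 0, 0.15], 1], [[0, 0, 0], [0, 0, 0], 1], [[0, 0, 0], [0, 0, 0], 1]]'

```text
clock: 15.18
position: [0.588, -0.0506, 0.0391]
tool_rot: [-3.142, -0.0, 0.668]
force: [0.2, 1.9, 0.2]
grip_width: 0.0001
finger_force: 0.2
```

```bash
python3 -W ignore -c "
from m import *
s=bot.observe(); print(np.round(s['position'],4),np.round(s['force'],1))
tip(np.array([.505,.0215]))"
```

```text
[ 0.588  -0.0506  0.0391] [0.2 1.9 0.2]
scene tip px 47 ang -51.94 r 0.126 top-surface 105 -51.63
```

Emit:
play_rows --plan '[[[-0.05, 0, 0], [0, 0, 0], 1], [[0, 0, 0], [0, 0, 0], 1], [[0, 0, 0], [0, 0, 0], 1], [[0.8, 0, 0], [0, 0, 0], 1], [[0.8, 0, 0], [0, 0, 0], 1], [[0, 0, -1], [0, 0, 0], 1], [[0, 0, -1], [0, 0, 0], 1], [[0, 0, -1], [0, 0, 0], 1], [[0, 0, -1], [0, 0, 0], 1], [[0, 0, -1], [0, 0, 0], 1], [[0, 0, -1], [0, 0, 0], 1], [[0.62, -0.78, 0], [0, 0, 0], 1], [[0.62, -0.78, 0], [0, 0, 0], 1], [[0.62, -0.78, 0], [0, 0, 0], 1], [[0.62, -0.78, 0], [0, 0, 0], 1], [[0.62, -0.78, 0], [0, 0, 0], 1], [[0.62, -0.78, 0], [0, 0, 0], 1], [[0.62, -0.78, 0], [0, 0, 0], 1], [[0.62, -0.78, 0], [0, 0, 0], 1], [[0, 0, 0], [0, 0, 0], 1]]'

```text
clock: 17.73
position: [0.6184, 0.1744, 0.1888]
tool_rot: [-3.141, 0.0, 0.67]
force: [0.1, 0.0, 0.5]
grip_width: -0.0003
finger_force: 0.0
```

```bash
sed -i 's/t3.png/t4.png/' a.py; python3 -W ignore a.py
```

```text
[0.6184 0.1744 0.1888] [0.1 0.  0.5] 0.6704191629402039
scene tip px 47 ang -52.49 r 0.125 top-surface 168 -52.74
top tip px 65 ang -52.57 r 0.122 top-surface 276 -52.51
top hub 28 [0.50337431 0.02417144 0.05392773] red 0.63 [ 0.60589619 -0.11209513  0.014     ] 0.17052657919875033 dir -53.04356445741302
red colour 260 [ 0.60737868 -0.11263373  0.01313273] [0.04951995 0.04804608 0.01126995]
```

View pics/t4.png

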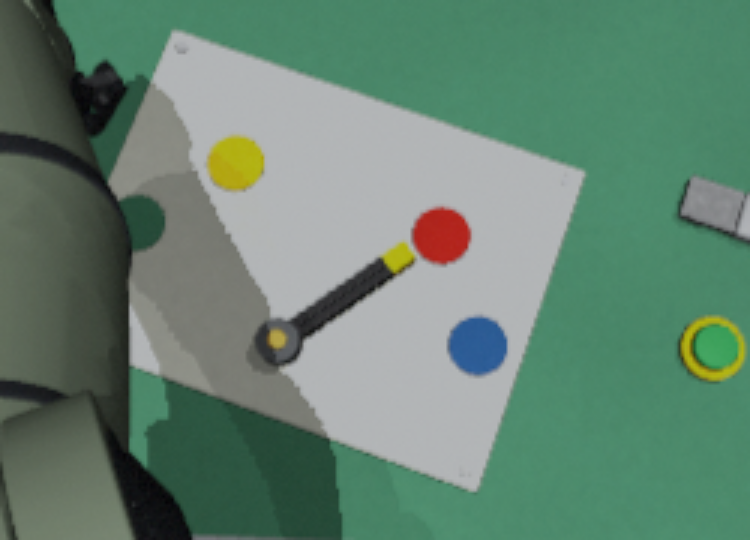

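The picture shows the pointer line running through the middle of red (441,236), within about 0.3° by measurement. Now to the button.

Emit:
play_rows --plan '[[[-0.9, 0.775, 0], [0, 0, 0], 1], [[-0.9, 0.775, 0], [0, 0, 0], 1], [[-0.9, 0.775, 0], [0, 0, 0], 1], [[-0.9, 0.775, 0], [0, 0, 0], 1], [[-0.9, 0.775, 0], [0, 0, 0], 1], [[-0.9, 0.775, 0], [0, 0, 0], 1], [[-0.9, 0.775, 0], [0, 0, 0], 1], [[-0.9, 0.775, 0], [0, 0, 0], 1], [[-0.9, 0.775, 0], [0, 0, 0], 1], [[-0.9, 0.775, 0], [0, 0, 0], 1], [[-0.9, 0.775, 0], [0, 0, 0], 1], [[-0.9, 0.775, 0], [0, 0, 0], 1], [[-0.9, 0.775, 0], [0, 0, 0], 1], [[-0.9, 0.775, 0], [0, 0, 0], 1], [[-0.9, 0.775, 0], [0, 0, 0], 1], [[-0.9, 0.775, 0], [0, 0, 0], 1], [[-0.9, 0.775, 0], [0, 0, 0], 1], [[-0.9, 0.775, 0], [0, 0, 0], 1], [[0, 0, 1], [0, 0, 0], 1], [[0, 0, 1], [0, 0, 0], 1]]'

```text
clock: 20.42
position: [0.5162, -0.3535, 0.1386]
tool_rot: [3.141, 0.0, 0.666]
force: [0.3, 0.8, -1.2]
grip_width: -0.0001
finger_force: 0.0
```

```bash
python3 -W ignore -c "
from m import *
s=bot.observe(); print(np.round(s['position'],4),np.round(s['force'],1))
tip(np.array([.505,.0215]));tip(np.array([.505,.0215]),'top')"
```

```text
[ 0.5162 -0.3535  0.1386] [ 0.3  0.8 -1.2]
scene tip px 44 ang -52.6 r 0.124 top-surface 171 -52.47
top tip px 67 ang -52.72 r 0.122 top-surface 288 -52.58
```

Emit:
play_rows --plan '[[[0, 0, 1], [0, 0, 0], 1], [[0, 0, 1], [0, 0, 0], 1], [[0, 0, 1], [0, 0, 0], 1], [[0, 0, 0.75], [0, 0, 0], 1], [[0, 0, 0.1], [0, 0, 0], 1], [[0, 0, 0.1], [0, 0, 0], 1], [[0, 0, 0.1], [0, 0, 0], 1], [[0, 0, 0], [0, 0, 0], 1]]'

```text
clock: 21.52
position: [0.5172, -0.3524, 0.0382]
tool_rot: [3.141, -0.0, 0.668]
force: [-0.3, 0.6, -0.8]
grip_width: 0.0
finger_force: 0.0
```

Emit:
play_rows --plan '[[[0, 0, 0.1], [0, 0, 0], 1], [[0, 0, 0.1], [0, 0, 0], 1], [[0, 0, 0], [0, 0, 0], 1]]'

```text
clock: 21.9
position: [0.5172, -0.3524, 0.0328]
tool_rot: [3.141, -0.0, 0.668]
force: [0.4, -0.1, 3.9]
grip_width: -0.0001
finger_force: 1.8
```

Emit:
play_rows --plan '[[[0, 0, 0.08], [0, 0, 0], 1], [[0, 0, 0.08], [0, 0, 0], 1], [[0, 0, 0], [0, 0, 0], 1]]'

```text
clock: 22.28
position: [0.5173, -0.3525, 0.0298]
tool_rot: [3.141, -0.0, 0.668]
force: [-4.0, 1.1, 21.3]
grip_width: 0.0001
finger_force: 10.8
```

21 N against a 5 N spring means it has bottomed out. Now release and leave.

Emit:
play_rows --plan '[[[0, 0, 0], [0, 0, 0], 1], [[0, 0, -0.3], [0, 0, 0], 1], [[0, 0, -0.6], [0, 0, 0], 1], [[0, 0, -1], [0, 0, 0], 1], [[0, 0, -1], [0, 0, 0], 1], [[0, 0, -1], [0, 0, 0], 1], [[0, 0, -1], [0, 0, 0], 1], [[0, 0, -1], [0, 0, 0], 1], [[0, 0, -1], [0, 0, 0], 1], [[-0.6, 0.8, 0], [0, 0, 0], 1], [[-0.6, 0.8, 0], [0, 0, 0], 1], [[-0.6, 0.8, 0], [0, 0, 0], 1], [[-0.6, 0.8, 0], [0, 0, 0], 1], [[-0.6, 0.8, 0], [0, 0, 0], 1], [[-0.6, 0.8, 0], [0, 0, 0], 1], [[0, 0, 0], [0, 0, 0], 1], [[0, 0, 0], [0, 0, 0], 1]]'

```text
clock: 24.4
position: [0.5207, -0.5013, 0.2014]
tool_rot: [-3.141, -0.0, 0.668]
force: [-0.7, -0.5, 0.3]
grip_width: -0.0004
finger_force: 0.0
```

```bash
python3 -W ignore -c "
from m import *
s=bot.observe(); print(np.round(s['position'],4),np.round(s['force'],1))
p=np.array([.505,.0215]);tip(p);f=tip(p,'top')
for n in('scene','top'):
    f=grab_frame(n);w=world(f,f['depth']>0);k=np.hypot(w[:,0]-.517,w[:,1]+.351)<.012;print(n,'btn z',np.median(w[k,2]))
cv2.imwrite('pics/t5.png',cv2.resize(f['pixels'][130:310,90:490,::-1],None,fx=2,fy=2))"
```

```text
[ 0.5207 -0.5013  0.2014] [-0.7 -0.5  0.3]
scene tip px 44 ang -52.56 r 0.124 top-surface 161 -52.52
top tip px 64 ang -52.56 r 0.122 top-surface 284 -52.57
scene btn z 0.024195648541401847
top btn z 0.02322399550920596
```

View pics/t5.png

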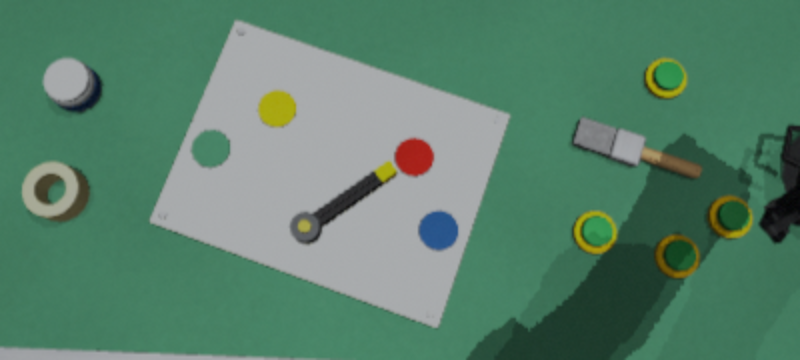

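The picture shows the pointer from (305,227) aimed at red (414,157), the button at (597,232) back up, and the tape, can and brush where they were.

```bash
python3 -c "
from workcell import bot
print(bot.job_done())"
```

```text
the job is handed in; nothing more can be done
None
```

The job is handed in: the pointer rests on the middle of the red disc (within about 0.5° by camera), then the leftmost green button was pressed fully down and came back up, the hand is clear, and the tape, can and brush were left alone.

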